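# Empty the square hopper of case feet

## Task

Empty the square hopper into the white tub under it: pull its slide gate out by the knob far enough that all three aluminium case feet drop into the tub, then push the gate fully home again and let go. Leave the gate of the round hopper shut.

Things in the scene. Friction and masses are not known exactly. Their poses are not given: they have to be found in the camera images.
- square_hopper: fixed straight-walled open box of aluminium, 76 mm square (88 mm over the rim), top 168 mm above the bench, on a dark steel bridge 100 mm deep and 156 mm wide. Origin on the bench under its middle; x points to its back. Its gate slides out of the front (-x, the robot's side). It may stand left or right of the round hopper
- gate_knob (a point): on the axis of the square hopper's gate knob, 18 mm below its top. Knob: upright black cylinder 22 mm across, 45 mm tall, on a steel tongue 30 mm wide, top 78 mm above the bench; gate shut, it is 130 mm in front of the hopper's middle, 80 mm before the bridge; the tongue ends 19 mm beyond it. x points to the hopper (push to shut), pull along -x; y across the tongue, z up
- gate (a joint): slide of the square hopper's gate, in metres: 0 is fully home (stop), 0.07 fully out (stop); it starts shut or a few millimetres ajar. Stays where it is left; about 2.5 N of friction. Level, straight travel. The outlet is 64 mm square, so the last foot drops only when the gate is more than about 50 mm out
- tub: white open plastic tub, 160 by 120 mm and 45 mm high, walls 3 mm, standing loose on the bench under the square hopper's outlet; origin at the centre of its underside, x along its 160 mm length, z up. The round hopper has a tub of the same kind
- foot1: an aluminium case foot: plain disc 28 mm across, 16 mm thick, 27 g or so, origin at the centre of its underside. At the start it lies flat on the gate plate inside the square hopper, visible through the open top; it drops freely once the plate has been pulled from under it
- foot2: an aluminium case foot: plain disc 28 mm across, 16 mm thick, 27 g or so, origin at the centre of its underside. At the start it lies flat on the gate plate inside the square hopper, visible through the open top; it drops freely once the plate has been pulled from under it
- foot3: an aluminium case foot: plain disc 28 mm across, 16 mm thick, 27 g or so, origin at the centre of its underside. At the start it lies flat on the gate plate inside the square hopper, visible through the open top; it drops freely once the plate has been pulled from under it
- round_gate (a joint): slide of the other hopper's gate, in metres, 0 is shut, 0.07 fully out. That hopper is a round aluminium funnel (100 mm across at the rim, 165 mm high) on the same kind of bridge with the same knob and tongue. To be left shut
Mind the look-alikes: they are no part of the job. What is shaped like the foot3 but green or pink is not meant.

How it is judged:
On the way:
1. with the gate pulled out, all three feet have dropped into the tub (x of foot1 in the frame of tub between -0.077 and 0.077 m and y of foot1 in the frame of tub between -0.057 and 0.057 m and z of each of foot1, foot2, foot3 in the frame of tub below 0.06 m and x of foot2 in the frame of tub between -0.077 and 0.077 m and y of foot2 in the frame of tub between -0.057 and 0.057 m and x of foot3 in the frame of tub between -0.077 and 0.077 m and y of foot3 in the frame of tub between -0.057 and 0.057 m and value of joint gate above 0.02 m), for 0.1 s.
At the end, for the whole second after the job is handed in: All three feet lie at rest inside the tub under the square hopper, the square hopper's gate is home to within 8 mm, and the round hopper's gate is shut (within 12 mm) (x of foot1 in the frame of tub between -0.077 and 0.077 m and y of foot1 in the frame of tub between -0.057 and 0.057 m and z of each of foot1, foot2, foot3 in the frame of tub below 0.06 m and x of foot2 in the frame of tub between -0.077 and 0.077 m and y of foot2 in the frame of tub between -0.057 and 0.057 m and x of foot3 in the frame of tub between -0.077 and 0.077 m and y of foot3 in the frame of tub between -0.057 and 0.057 m and linear speed of each of foot1, foot2, foot3 below 0.03 m/s and value of joint gate below 0.008 m and value of joint round_gate below 0.012 m); the robot touches nothing.
It fails at once if the round hopper's gate is opened by more than 12 mm (not (value of joint round_gate below 0.012 m)).
It also fails if it takes over 35 s, if anything falls off the work surface, if the arm or the gripper's body presses on something with over 40 N, if the wrist force passes 120 N, or if a joint passes its speed limit or range.

## Robot

A 6-joint arm with a two-finger parallel gripper is mounted at the origin on the work surface. World frame = base frame: x ahead of the robot, y to its left, z up, the work surface at z = 0. Lengths are in m, angles in rad, forces in N, time in s.
With the tool pointing down it reaches from about 0.3 to 0.75 m from the base axis. Payload 8.5 kg.
Tool frame: the origin (TCP) lies on the centre line of the jaws, within the pads' length; the fingertips stand 8 mm ahead of it and the grasp point (between the pads) lies 11 mm behind it; z points along the fingers, y is the line along which they close (so a half turn about z gives the same grasp; the last joint's range is limited). The gripper opens to 85 mm and grips with 20 to 120 N. Pads are 22 mm wide; open, the fingers measure 114 mm over their backs; the gripper's body (76 mm by 85 mm) begins 54 mm behind the grasp point. The pads swing forward as they close: fully open they stand 13 mm farther back than shut.
Start: joints at [0.97, 0.381, 1.297, -0, 1.464, -0.215], TCP at [0.207, 0.51, 0.239] pointing down, gripper open.
Joint ranges: [-3.11, 3.11], [-0.89, 2.33], [0.22, 2.48], [-1.42, 4.56], [0.17, 2.85], [-2.88, 2.88]. Speed limits (rad/s): [2.39, 2.39, 3.14, 3.14, 3.14, 3.14].

## Interface

Orientations are given as [roll, pitch, yaw] about the fixed x, y, z axes, in that order (R = Rz(yaw) Ry(pitch) Rx(roll)).
In Python, from bench import manip, vision, ticket gives the robot as it stands.
- The arm moves only by the tool send_rows, never from a script. Its argument "targets" is a list of rows, each a list of 7 numbers: the shift along the tool's x, y, z in m, then the turn, a rotation vector about the tool's x, y, z in rad, then the finger opening in m, from 0 to 0.0854. In form: [[dx, dy, dz, rx, ry, rz, grip], ...]. A call has exactly 10 rows; each row shifts and turns the commanded pose from where the row before left it, along the tool's axes as they then stand; what a row does not reach is not made up. A row lasts 1/8 s, in which the tool goes at most 62.5 mm and 10.7 degrees, less where a joint would pass 70% of its speed; a pose out of reach is approached as far as the arm can. A call is refused whole if a number of a shift passes 0.0625 or a number of a turn 0.188, either way. A call with a gripper value outside its range is refused whole. The fingers move at their own pace and stop on an object; "grip_force" is the grip in N (left out, the last holds). Time passes only in rows, so rows that do not move let the fingers close, or fill a call up. It gives the time, the measured TCP pose, the force, the opening and the grip force at its end, in the units of the state.
- manip.get_state(): the state, without advancing time (a new reading comes with each control period).
- vision.get_image(name): name is "scene" or "top"; returns the picture (384x512x3 uint8, blue, green, red); there is no depth.
- vision.calibration(name): a dict with "vfov" (degrees; the focal length in pixels is half the picture's height over the tangent of half this angle, whatever the lens; pixels are square), "cx", "cy" (the principal point, pixels), "R" (3x3) and "t" (3): a world point X has camera coordinates R X + t. Camera axes: x right, y down, z forward; pixel columns grow to the right and rows downward; lengths in m; the calibration is good to about 2 mm. A picture is of the moment at which its call begins. calibration takes no time and is no camera call.
- ticket.hand_in(): hands the job in; it is judged then, once.
Trained networks look in the newest picture that a camera, given by its name, has taken for a name from the list of things; names that differ only in an ending like _2 or _b are one class to them, and where a whole thing is asked for, a point or a joint stands for the part that bears it (a point fixed in the world has none). Each returns a list of dicts, best first, with "conf" (0 to 1); they miss things now and then, are a little off and sometimes report something else, mostly with a low value. They report only what shows in the picture. A call takes as long as a camera call. They do not tell look-alikes from the thing itself.
- vision.recognise(camera, target): "box" ([left, top, right, bottom] in pixels, round what is visible of it).
- vision.masks_of(camera, target): "mask" (384x512 bool, what is visible of it) and "box" ([left, top, right, bottom] in pixels, round what is visible of it).
The state is a dict: "time": time; "joint_positions": joint angles; "joint_vel": joint speeds; "tau": joint torques, N m; "tcp_pos": TCP position; "tcp_rot": TCP orientation; "contact_force": force on the tool from outside, world axes, zero at the start; "torque": the same for the moment, N m; "width": finger opening in m; "grip_force": force on a finger pad.
Only numpy, scipy, OpenCV 4.12 (cv2) and the standard library are available. Lean on these libraries where they do the work, as an engineer would, in place of code of your own. Each camera call takes 0.05 s, during which the arm holds its last target. There are 200 camera calls.

## Working session

There is one attempt and no reset: what is moved stays moved. The work goes in short steps, Python scripts to look and compute and a tool call to move; the robot and the scene stay as the last step left them, time stands still between calls to the robot, and variables do not carry over. Pictures are saved under pics/ and viewed, at most 10 in all, crops included, and the job is handed in when it is done.

Besides the shell and the picture viewer there is one more tool, called after "Emit:" as name(argument=value, ...), one argument or row to a line, values as JSON. send_rows: Moves the arm, as the interface text tells. Its arguments: {"type":"object","properties":{"targets":{"type":"array","items":{"type":"array","items":{"type":"number"}}},"grip_force":{"type":"number"}},"required":["targets"]}

```bash
mkdir -p pics; cat > h.py <<'E'
import numpy as np,cv2
from bench import manip,vision,ticket
def ray(cam,px):
    c=vision.calibration(cam);f=192/np.tan(np.radians(c["vfov"])/2)
    R=np.array(c["R"]);t=np.array(c["t"])
    d=R.T@np.array([(px[0]-c["cx"])/f,(px[1]-c["cy"])/f,1]);return -R.T@t,d
def atz(cam,px,z):
    o,d=ray(cam,px);return o+d*(z-o[2])/d[2]
def proj(cam,X):
    c=vision.calibration(cam);f=192/np.tan(np.radians(c["vfov"])/2)
    p=np.array(c["R"])@np.array(X)+np.array(c["t"]);return f*p[0]/p[2]+c["cx"],f*p[1]/p[2]+c["cy"]
E
python3 - <<'E'
from h import *
a=vision.get_image("scene");b=vision.get_image("top")
cv2.imwrite("pics/a.png",a);cv2.imwrite("pics/b.png",b)
for c in("scene","top"):
    k=vision.calibration(c);print(c,{q:np.round(v,3).tolist() for q,v in k.items() if q!="name" and not isinstance(v,str)})
    for n in("square_hopper","gate_knob","tub","foot1"):
        print(n,[(np.round(r["box"]).tolist(),round(r["conf"],2)) for r in vision.recognise(c,n)])
print(manip.get_state())
E
```

```text
scene {'vfov': 44.843, 'cx': 253.617, 'cy': 194.503, 'R': [[-0.556, 0.831, 0.001], [0.713, 0.478, -0.513], [-0.427, -0.285, -0.858]], 't': [0.337, -0.43, 1.316]}
square_hopper [([262.0, 197.0, 356.0, 318.0], 0.62), ([262.0, 233.0, 351.0, 328.0], 0.54)]
gate_knob [([299.0, 195.0, 341.0, 268.0], 0.72)]
tub [([264.0, 252.0, 353.0, 325.0], 0.8)]
foot1 [([302.0, 246.0, 314.0, 262.0], 0.68), ([311.0, 253.0, 330.0, 267.0], 0.63), ([353.0, 316.0, 367.0, 338.0], 0.6), ([352.0, 226.0, 369.0, 240.0], 0.51)]
top {'vfov': 46.661, 'cx': 261.18, 'cy': 194.725, 'R': [[-0.017, -1.0, -0.003], [-0.997, 0.017, -0.071], [0.071, 0.002, -0.997]], 't': [0.06, 0.624, 1.151]}
square_hopper [([165.0, 133.0, 240.0, 218.0], 0.86), ([189.0, 145.0, 223.0, 218.0], 0.53)]
gate_knob [([187.0, 149.0, 220.0, 217.0], 0.7)]
tub [([172.0, 121.0, 234.0, 196.0], 0.78)]
foot1 [([189.0, 159.0, 204.0, 168.0], 0.53), ([149.0, 183.0, 160.0, 196.0], 0.43), ([203.0, 159.0, 212.0, 166.0], 0.42), ([194.0, 149.0, 205.0, 160.0], 0.41)]
{'time': 0.5, 'joint_positions': array([ 9.69706433e-01,  3.80609363e-01,  1.29745083e+00, -3.09259067e-05,
        1.46360526e+00, -2.15305439e-01]), 'joint_vel': array([ 1.81139580e-03, -1.67883289e-03,  5.13300370e-05, -4.84125286e-04,
        8.87546371e-04, -2.57559443e-03]), 'tau': array([-1.34628011e-03, -4.48035049e+01, -2.31331354e+01, -1.31600764e-04,
        7.54942957e-04,  3.49524207e-06]), 'tcp_pos': array([0.20694693, 0.50953901, 0.2393002 ]), 'tcp_rot': array([-3.14151497e+00,  1.44853193e-05,  2.75581151e+00]), 'contact_force': array([ 1.20477447,  0.23432251, -0.18408967]), 'torque': array([ 0.02213142,  0.02905336, -0.01478601]), 'grip_force': 0.0, 'width': 0.08575254264951698}
```

View pics/a.png

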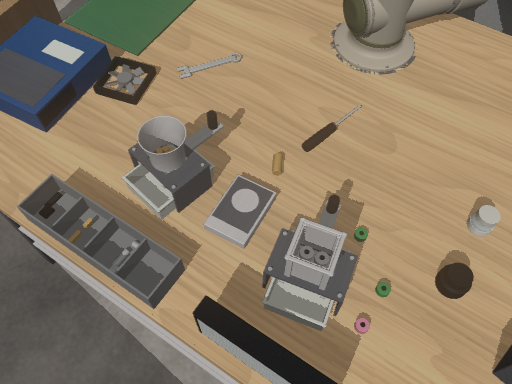

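View pics/b.png

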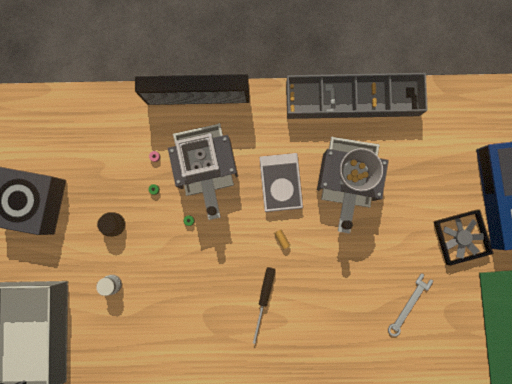

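Scene: the square hopper is at (318,255) with its knob at (333,204), and the round funnel is at (163,145) with its knob at (212,120). In the top view the square hopper is at (202,160) with its knob at (211,211), and the round one is at (360,172) with its knob at (347,225). The square box holding the aluminium feet fits the description. The green and pink rings are look-alikes. I'll confirm this in an enlarged crop.

```bash
python3 - <<'E'
from h import *
a=cv2.imread("pics/a.png")[180:340,250:380];b=cv2.imread("pics/b.png")[115:225,155:250]
A=cv2.resize(a,None,fx=3,fy=3,interpolation=2);B=cv2.resize(b,None,fx=4,fy=4,interpolation=2)
C=np.zeros((480,390+380,3),np.uint8);C[:,:390]=A;C[:440,390:]=B
cv2.imwrite("pics/c.png",C)
E
```

```text
(no output)
```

View pics/c.png

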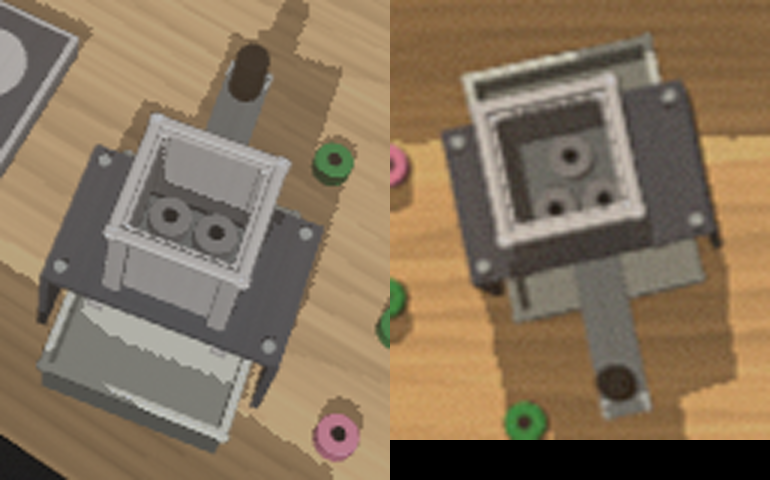

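```bash
python3 - <<'E'
from h import *
T=[(174.5,136.3),(211.2,133.8),(218.2,168.2),(183.2,175.7)]
S=[(250+x/3,180+y/3) for x,y in[(157,117),(290,163),(245,283),(108,233)]]
for c,L in(("top",T),("scene",S)):
    P=np.array([atz(c,p,.168) for p in L]);m=P.mean(0);print(c,P[:,:2].round(4).tolist(),m.round(4))
    for i in range(4):
        d=P[(i+1)%4]-P[i];print(np.linalg.norm(d).round(4),np.degrees(np.arctan2(d[1],d[0])).round(1))
kt=atz("top",(211.7,210.5),.078);ks=atz("scene",(334.7,199),.078);print(kt,ks)
for m in vision.masks_of("top","gate_knob")[:2]+vision.masks_of("scene","gate_knob")[:2]: print(m["box"],m["conf"])
# tongue end top
print(atz("top",(155+(602-390)/4,115+412/4),.033),atz("top",(155+(650-390)/4,115+406/4),.033))
E
```

```text
top [[0.7542, 0.2487], [0.7586, 0.1631], [0.6776, 0.1476], [0.6615, 0.2288]] [0.713 0.197 0.168]
0.0857 -87.1
0.0825 -169.2
0.0828 101.2
0.0948 12.1
scene [[0.6819, 0.1559], [0.6647, 0.2365], [0.745, 0.2507], [0.762, 0.171]] [0.7134 0.2035 0.168 ]
0.0824 102.1
0.0815 10.0
0.0815 -77.9
0.0815 -169.4
[0.58318539 0.17374386 0.078     ] [0.55897178 0.17007456 0.078     ]
[188.5, 146.6, 221.0, 220.6] 0.61
[170.4, 131.6, 237.8, 216.9] 0.54
[296.6, 194.0, 340.9, 261.1] 0.78
[0.56552993 0.18867125 0.033     ] [0.56890032 0.1573886  0.033     ]
```

```bash
python3 - <<'E'
from h import *
for k in((.584,.174),(.575,.172)):
  for z in(.033,.078):
    x,y=proj("scene",[*k,z]);u,v=proj("top",[*k,z]);print(k,z,((x-250)*3,(y-180)*3),(390+(u-155)*4,(v-115)*4))
# dark blob in both pictures near knob
for n,(x0,y0,x1,y1) in(("a",(322,190,348,216)),("b",(200,200,224,222))):
    g=cv2.imread(f"pics/{n}.png")[y0:y1,x0:x1].max(2)
    print(n,x0,y0);print(g[:, :])if 0 else None
    _,_,st,ce=cv2.connectedComponentsWithStats((g<62).astype(np.uint8));print((st+[x0,y0,0,0,0]).tolist(),(ce+[x0,y0]).tolist())
E
```

```text
(0.584, 0.174) 0.033 (np.float64(232.3912352822931), np.float64(117.08309330019128)) (np.float64(624.2725712532304), np.float64(383.2382350143283))
(0.584, 0.174) 0.078 (np.float64(241.4575682309304), np.float64(86.13991726873067)) (np.float64(616.3794906429654), np.float64(380.7064969234102))
(0.575, 0.172) 0.033 (np.float64(236.10847409798606), np.float64(106.3941647746006)) (np.float64(627.4712399863677), np.float64(397.0062199291351))
(0.575, 0.172) 0.078 (np.float64(245.2833023074732), np.float64(75.16153438625247)) (np.float64(619.7023983340223), np.float64(395.0274595095966))
a 322 190
[[322, 190, 26, 26, 661], [328, 209, 8, 5, 15]] [[334.5703479576399, 202.30408472012104], [331.4, 211.13333333333333]]
b 200 200
[[200, 200, 24, 22, 472], [207, 207, 9, 8, 56]] [[211.52966101694915, 210.5021186440678], [211.25, 210.48214285714286]]
```

```bash
python3 - <<'E'
from h import *
for n,s,t in(("g1",(361,233),(189,220)),("pink",(362,325),(154,156)),("g2",(383,288),(154,189)),("screwdriver tip",(361,107),(255,345)),("wrench a",(239,58),(426,279)),("wrench b",(183,72),(394,331)),("brass",(278,163),(282,240)),("fan",(125,78),(463,238))):
    a=atz("scene",s,.005);b=atz("top",t,.005);print(n,a.round(3),b.round(3),np.round(proj("scene",b),1))
print(proj("scene",[0,0,0]),proj("top",[0.3,0,0]))
E
```

```text
g1 [0.558 0.247 0.005] [0.562 0.243 0.005] [358.7 233.2]
pink [0.735 0.339 0.005] [0.735 0.336 0.005] [360.6 324.5]
g2 [0.644 0.34  0.005] [0.646 0.336 0.005] [380.9 287.7]
screwdriver tip [0.239 0.083 0.005] [0.233 0.072 0.005] [358.1 103.7]
wrench a [ 0.267 -0.275  0.005] [ 0.396 -0.381  0.005] [179.3  70.6]
wrench b [ 0.394 -0.37   0.005] [ 0.263 -0.292  0.005] [234.9  54.7]
brass [0.503 0.    0.005] [ 0.504 -0.004  0.005] [276.2 162.6]
fan [ 0.497 -0.484  0.005] [ 0.502 -0.484  0.005] [124.  79.]
(np.float64(372.8423687765235), np.float64(42.29725877334147)) (np.float64(281.9882225166355), np.float64(317.947460426672))
```

```bash
python3 - <<'E'
from h import *
def tri(s,t):
    A=[];b=[]
    (o,d),(p,e)=ray("scene",s),ray("top",t)
    M=np.stack([d,-e],1);l=np.linalg.lstsq(M,p-o,rcond=None)[0];P,Q=o+d*l[0],p+e*l[1];return ((P+Q)/2).round(4),np.linalg.norm(P-Q).round(4)
f=lambda x,y:(250+x/3,180+y/3)
g=lambda x,y:(155+(x-390)/4,115+y/4)
print("knob top",tri(f(254,57),g(617,382)))
print("bridge bolts",tri(f(105,160),g(697,218)),tri(f(60,266),g(670,95)),tri(f(306,233),g(484,266)),tri(f(268,346),g(458,142)))
print("tongue corner",tri(f(235,78),g(650,406)),tri(f(270,80),g(602,412)))
for c,p in(("top",[(211.5,210.5)]),):
  for z in(.078,.1,.123):print(z,atz(c,p[0],z))
for k in((.588,.175),):
  for z in(.078,.123):
    x,y=proj("scene",[*k,z]);print((x-250)*3,(y-180)*3)
E
```

```text
knob top (array([0.5807, 0.1726, 0.112 ]), np.float64(0.0061))
bridge bolts (array([0.6846, 0.1243, 0.0789]), np.float64(0.0047)) (array([0.7634, 0.1402, 0.0787]), np.float64(0.0041)) (array([0.6568, 0.2587, 0.0785]), np.float64(0.0045)) (array([0.736 , 0.2745, 0.0782]), np.float64(0.0036))
tongue corner (array([0.5669, 0.1593, 0.0507]), np.float64(0.0078)) (array([0.5643, 0.1855, 0.069 ]), np.float64(0.0026))
0.078 [0.58319392 0.17424498 0.078     ]
0.1 [0.58236057 0.17173277 0.1       ]
0.123 [0.58148934 0.16910638 0.123     ]
239.889398424499 91.13175401725434
249.67898649759047 57.70482640587409
```

The grey disc feet and square box confirm the target. Triangulation puts the hopper at about (0.710, 0.1995) with yaw 11.35°. The knob is near (0.581, 0.173) and its top is at z≈0.12, so the tongue top is at about 0.078. I'll turn the tool so that its x points along the pull, then move over the knob.

Emit:
send_rows(
  targets=[
    [0, 0, 0, 0, 0, -0.146, 0.0854],
    [0, 0, 0, 0, 0, -0.146, 0.0854],
    [0, 0, 0, 0, 0, -0.146, 0.0854],
    [0, 0, 0, 0, 0, -0.146, 0.0854],
    [-0.02, -0.027, 0, 0, 0, 0, 0.0854],
    [-0.02, -0.027, 0, 0, 0, 0, 0.0854],
    [-0.02, -0.027, 0, 0, 0, 0, 0.0854],
    [-0.02, -0.027, 0, 0, 0, 0, 0.0854],
    [-0.02, -0.027, 0, 0, 0, 0, 0.0854],
    [-0.02, -0.027, 0, 0, 0, 0, 0.0854],
  ],
  grip_force=60,
)

```text
time: 1.85
tcp_pos: [0.3573, 0.3736, 0.2394]
tcp_rot: [3.142, 0.0, -2.943]
contact_force: [0.5, -1.1, 0.2]
width: 0.0855
grip_force: 0.0
```

Emit:
send_rows(
  targets=[
    [-0.02, -0.027, 0, 0, 0, 0, 0.0854],
    [-0.02, -0.027, 0, 0, 0, 0, 0.0854],
    [-0.02, -0.027, 0, 0, 0, 0, 0.0854],
    [-0.02, -0.027, 0, 0, 0, 0, 0.0854],
    [-0.02, -0.027, 0, 0, 0, 0, 0.0854],
    [-0.02, -0.027, 0, 0, 0, 0, 0.0854],
    [-0.02, -0.027, 0, 0, 0, 0, 0.0854],
    [-0.02, -0.027, 0, 0, 0, 0, 0.0854],
    [-0.02, -0.026, 0, 0, 0, 0, 0.0854],
    [0, 0, 0, 0, 0, 0, 0.0854],
  ],
)

```text
time: 3.1
tcp_pos: [0.5818, 0.171, 0.2387]
tcp_rot: [-3.141, -0.0, -2.946]
contact_force: [-0.3, 0.1, -0.4]
width: 0.0852
grip_force: 0.0
```

Emit:
send_rows(
  targets=[
    [0, 0.002, 0.018, 0, 0, 0, 0.0854],
    [0, 0, 0.018, 0, 0, 0, 0.0854],
    [0, 0, 0.018, 0, 0, 0, 0.0854],
    [0, 0, 0.018, 0, 0, 0, 0.0854],
    [0, 0, 0.018, 0, 0, 0, 0.0854],
    [0, 0, 0.018, 0, 0, 0, 0.0854],
    [0, 0, 0.017, 0, 0, 0, 0.0854],
    [0, 0, 0.015, 0, 0, 0, 0.0854],
    [0, 0, 0, 0, 0, 0, 0.0854],
    [0, 0, 0, 0, 0, 0, 0.0854],
  ],
)

```text
time: 4.35
tcp_pos: [0.5804, 0.1747, 0.1]
tcp_rot: [-3.142, 0.001, -2.943]
contact_force: [-0.5, 0.1, 0.2]
width: 0.0858
grip_force: 0.0
```

```bash
python3 - <<'E'
from h import *
a=vision.get_image("scene")[120:320,230:390];b=vision.get_image("top")[115:245,155:265]
C=np.zeros((600,480+320,3),np.uint8);C[:,:480]=cv2.resize(a,None,fx=3,fy=3);B=cv2.resize(b,(320,378));C[:378,480:]=B
cv2.imwrite("pics/d.png",C)
E
```

```text
(no output)
```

View pics/d.png

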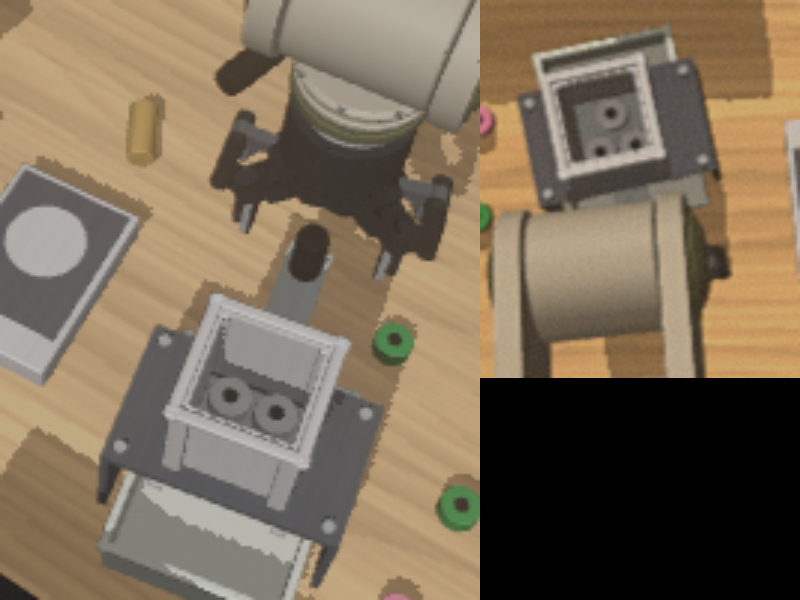

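The knob stands centred between the open fingers (scene crop (309,252), fingertips at (245,225) and (385,270)), and the heights agree. I'll go 3 mm lower and close.

Emit:
send_rows(
  targets=[
    [0, 0, 0.003, 0, 0, 0, 0.0854],
    [0, 0, 0, 0, 0, 0, 0.05],
    [0, 0, 0, 0, 0, 0, 0.03],
    [0, 0, 0, 0, 0, 0, 0.01],
    [0, 0, 0, 0, 0, 0, 0.01],
    [0, 0, 0, 0, 0, 0, 0.01],
    [0, 0, 0, 0, 0, 0, 0.01],
    [0, 0, 0, 0, 0, 0, 0.01],
    [0, 0, 0, 0, 0, 0, 0.01],
    [0, 0, 0, 0, 0, 0, 0.01],
  ],
)

```text
time: 5.7
tcp_pos: [0.5805, 0.1738, 0.0966]
tcp_rot: [-3.14, 0.0, -2.944]
contact_force: [0.0, -5.7, 2.8]
width: 0.0205
grip_force: 58.6
```

The knob is gripped at a width of about 21 mm. Now I'll pull.

Emit:
send_rows(
  targets=[
    [0.005, 0, 0, 0, 0, 0, 0.01],
    [0.008, 0, 0, 0, 0, 0, 0.01],
    [0.008, 0, 0, 0, 0, 0, 0.01],
    [0.008, 0, 0, 0, 0, 0, 0.01],
    [0.008, 0, 0, 0, 0, 0, 0.01],
    [0.008, 0, 0, 0, 0, 0, 0.01],
    [0.008, 0, 0, 0, 0, 0, 0.01],
    [0.007, 0, 0, 0, 0, 0, 0.01],
    [0.004, 0, 0, 0, 0, 0, 0.01],
    [0, 0, 0, 0, 0, 0, 0.01],
  ],
)

```text
time: 6.95
tcp_pos: [0.5179, 0.1612, 0.0966]
tcp_rot: [-3.14, 0.001, -2.944]
contact_force: [0.6, -7.0, 2.5]
width: 0.0203
grip_force: 58.6
```

```bash
python3 - <<'E'
from h import *
a=vision.get_image("scene")[120:320,230:390];b=vision.get_image("top")[115:245,155:265]
C=np.zeros((600,480+320,3),np.uint8);C[:,:480]=cv2.resize(a,None,fx=3,fy=3);B=cv2.resize(b,(320,378));C[:378,480:]=B
cv2.imwrite("pics/e.png",C)
E
```

```text
(no output)
```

View pics/e.png

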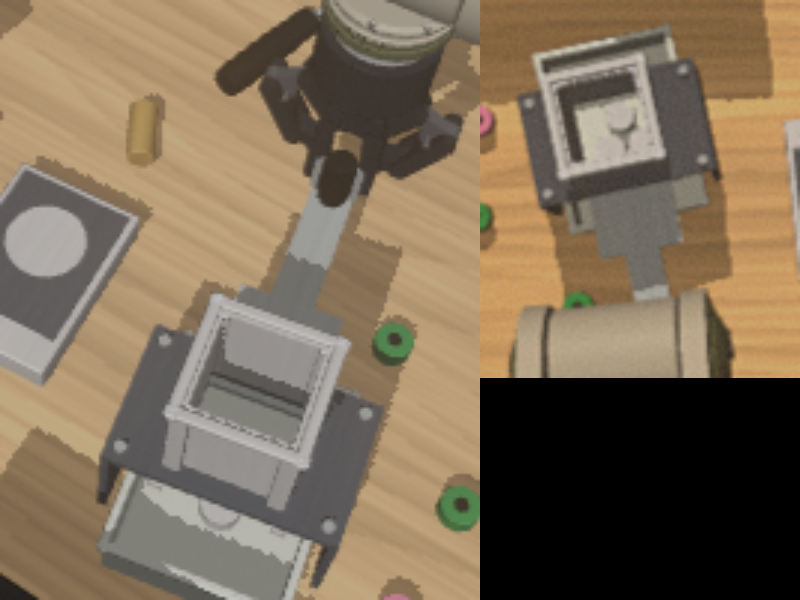

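The plate is out, and one foot shows in the tub at crop (220,512). I'll enlarge the hopper interior before closing.

```bash
python3 - <<'E'
from h import *
a=vision.get_image("scene")[210:325,255:365];b=vision.get_image("top")[120:185,165:245]
C=np.zeros((460,440+360,3),np.uint8);C[:,:440]=cv2.resize(a,None,fx=4,fy=4,interpolation=2);B=cv2.resize(b,(360,292),interpolation=2);C[:292,440:]=B
C=np.clip(255*(C/255.)**.6,0,255).astype(np.uint8)
cv2.imwrite("pics/f.png",C)
for c in("scene","top"):print([(np.round(r["box"]).tolist(),round(r["conf"],2)) for r in vision.recognise(c,"foot1")])
E
```

```text
[([297.0, 290.0, 308.0, 294.0], 0.64), ([373.0, 279.0, 389.0, 298.0], 0.54), ([351.0, 226.0, 366.0, 242.0], 0.46), ([351.0, 316.0, 369.0, 336.0], 0.46)]
[([150.0, 152.0, 161.0, 164.0], 0.63), ([183.0, 214.0, 195.0, 216.0], 0.57), ([151.0, 181.0, 161.0, 193.0], 0.56)]
```

View pics/f.png

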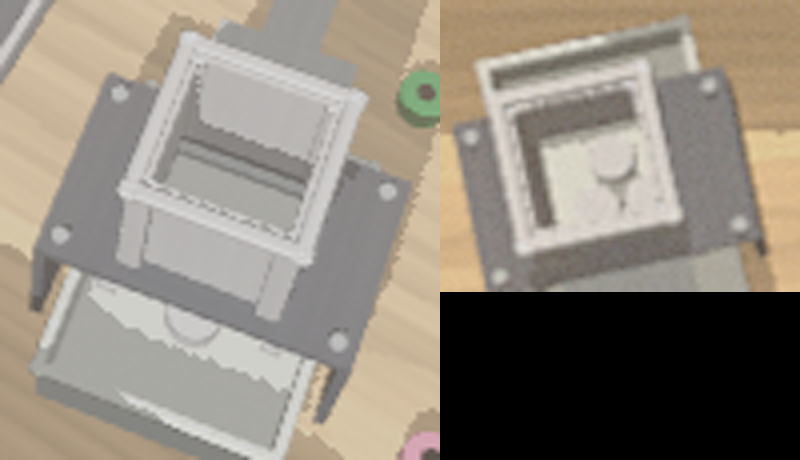

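The hopper is empty, and the top view shows three feet clustered in the tub around crop (615,180). Now I'll push the gate back.

Emit:
send_rows(
  targets=[
    [-0.005, 0, 0, 0, 0, 0, 0.01],
    [-0.008, 0, 0, 0, 0, 0, 0.01],
    [-0.008, 0, 0, 0, 0, 0, 0.01],
    [-0.008, 0, 0, 0, 0, 0, 0.01],
    [-0.008, 0, 0, 0, 0, 0, 0.01],
    [-0.008, 0, 0, 0, 0, 0, 0.01],
    [-0.008, 0, 0, 0, 0, 0, 0.01],
    [-0.007, 0, 0, 0, 0, 0, 0.01],
    [-0.003, 0, 0, 0, 0, 0, 0.01],
    [0, 0, 0, 0, 0, 0, 0.01],
  ],
)

```text
time: 8.5
tcp_pos: [0.5798, 0.1737, 0.0966]
tcp_rot: [-3.14, 0.001, -2.944]
contact_force: [0.7, -5.4, 2.6]
width: 0.0202
grip_force: 58.9
```

Emit:
send_rows(
  targets=[
    [-0.001, 0, 0, 0, 0, 0, 0.01],
    [-0.001, 0, 0, 0, 0, 0, 0.01],
    [0, 0, 0, 0, 0, 0, 0.01],
    [0, 0, 0, 0, 0, 0, 0.01],
    [0, 0, 0, 0, 0, 0, 0.01],
    [0, 0, 0, 0, 0, 0, 0.01],
    [0, 0, 0, 0, 0, 0, 0.01],
    [0, 0, 0, 0, 0, 0, 0.01],
    [0, 0, 0, 0, 0, 0, 0.01],
    [0, 0, 0, 0, 0, 0, 0.01],
  ],
)

```text
time: 9.75
tcp_pos: [0.5808, 0.1739, 0.0966]
tcp_rot: [-3.14, -0.001, -2.944]
contact_force: [-3.7, -6.1, 4.8]
width: 0.0204
grip_force: 59.1
```

Emit:
send_rows(
  targets=[
    [-0.001, 0, 0, 0, 0, 0, 0.01],
    [0, 0, 0, 0, 0, 0, 0.01],
    [-0.001, 0, 0, 0, 0, 0, 0.01],
    [0, 0, 0, 0, 0, 0, 0.01],
    [0, 0, 0, 0, 0, 0, 0.01],
    [0, 0, 0, 0, 0, 0, 0.01],
    [0, 0, 0, 0, 0, 0, 0.01],
    [0, 0, 0, 0, 0, 0, 0.01],
    [0, 0, 0, 0, 0, 0, 0.01],
    [0, 0, 0, 0, 0, 0, 0.01],
  ],
)

```text
time: 11.0
tcp_pos: [0.5809, 0.1739, 0.0966]
tcp_rot: [-3.14, -0.006, -2.943]
contact_force: [-12.9, -9.7, 10.1]
width: 0.0203
grip_force: 59.7
```

The force rises without any motion, so the gate is at its stop. I'll relax, open, and rise straight up.

Emit:
send_rows(
  targets=[
    [0.002, 0, 0, 0, 0, 0, 0.01],
    [0, 0, 0, 0, 0, 0, 0.03],
    [0, 0, 0, 0, 0, 0, 0.05],
    [0, 0, 0, 0, 0, 0, 0.0854],
    [0, 0, 0, 0, 0, 0, 0.0854],
    [0, 0, 0, 0, 0, 0, 0.0854],
    [0, 0, 0, 0, 0, 0, 0.0854],
    [0, 0, -0.01, 0, 0, 0, 0.0854],
    [0, 0, -0.02, 0, 0, 0, 0.0854],
    [0, 0, -0.02, 0, 0, 0, 0.0854],
  ],
)

```text
time: 12.25
tcp_pos: [0.5813, 0.1747, 0.1476]
tcp_rot: [-3.142, 0.0, -2.943]
contact_force: [-0.1, 0.2, 0.0]
width: 0.0856
grip_force: 0.0
```

Emit:
send_rows(
  targets=[
    [0, 0, -0.03, 0, 0, 0, 0.0854],
    [0, 0, -0.03, 0, 0, 0, 0.0854],
    [0, 0, -0.03, 0, 0, 0, 0.0854],
    [0.04, 0, 0, 0, 0, 0, 0.0854],
    [0.04, 0, 0, 0, 0, 0, 0.0854],
    [0.04, 0, 0, 0, 0, 0, 0.0854],
    [0.04, 0, 0, 0, 0, 0, 0.0854],
    [0, 0, 0, 0, 0, 0, 0.0854],
    [0, 0, 0, 0, 0, 0, 0.0854],
    [0, 0, 0, 0, 0, 0, 0.0854],
  ],
)

```text
time: 13.5
tcp_pos: [0.4252, 0.1432, 0.2364]
tcp_rot: [-3.142, 0.0, -2.943]
contact_force: [0.6, 0.5, 0.2]
width: 0.0852
grip_force: 0.0
```

```bash
python3 - <<'E'
from h import *
a=vision.get_image("scene")[180:340,250:380];b=vision.get_image("top")[115:225,155:250]
A=cv2.resize(a,None,fx=3,fy=3,interpolation=2);B=cv2.resize(b,None,fx=4,fy=4,interpolation=2)
C=np.zeros((480,390+380,3),np.uint8);C[:,:390]=A;C[:440,390:]=B
cv2.imwrite("pics/g.png",C)
E
```

```text
(no output)
```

View pics/g.png

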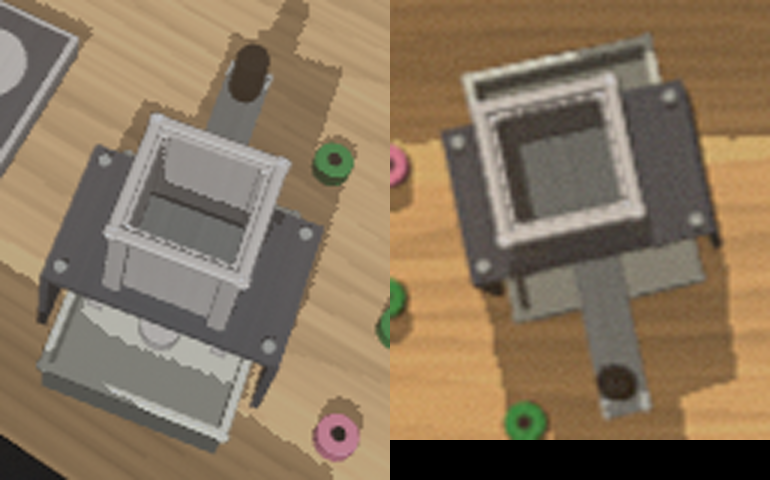

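The gate is back home with the knob at top crop (617,382), the hopper is empty, a foot shows in the tub at (158,332), and the arm is clear.

```bash
python3 -c "
from bench import ticket
print(ticket.hand_in())"
```

```text
the job is handed in; nothing more can be done
None
```

The job is handed in: the square hopper is empty, its gate is pushed home to the stop and released, and I never touched the round hopper; one foot showed clearly in the tub and the other two only partly, and no verdict came back.

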